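# Lock a batch of right-length trunk posts in the sanding jig

### The job

Set up the next sanding batch: pick out every trunk post on the bench of the one length that just fits between the two end stops of the holding jig, and lay them flat in its lanes, one to a lane; any shorter or longer post, also any left in the jig from the last batch, belongs out on the bench. Then swing the jig's steel strap fully shut across them, knock its locking pin fully home with the mallet, and set the mallet back on its rubber pad. Do not disturb the other things on the bench.

Things in the scene. Friction and masses are not known exactly. Their poses are not given: they have to be found in the camera images.
- post_a: square pine trunk post, 125 mm long over all (of which the last 20 mm at its +x end is a thinner 14 x 14 mm tenon), section 26 x 26 mm, about 45 g; lies flat on the bench or in the jig; origin at the middle of its overall length, width and height, x along its length. Sometimes absent.
- post_b: square pine trunk post, 125 mm long over all (of which the last 20 mm at its +x end is a thinner 14 x 14 mm tenon), section 26 x 26 mm, about 45 g; lies flat on the bench or in the jig; origin at the middle of its overall length, width and height, x along its length. Sometimes absent.
- post_c: square pine trunk post, 125 mm long over all (of which the last 20 mm at its +x end is a thinner 14 x 14 mm tenon), section 26 x 26 mm, about 45 g; lies flat on the bench or in the jig; origin at the middle of its overall length, width and height, x along its length. Sometimes absent.
- post_d: square pine trunk post, 105 mm long over all (of which the last 20 mm at its +x end is a thinner 14 x 14 mm tenon), section 26 x 26 mm, about 45 g; lies flat on the bench or in the jig; origin at the middle of its overall length, width and height, x along its length. Sometimes absent.
- post_e: square pine trunk post, 105 mm long over all (of which the last 20 mm at its +x end is a thinner 14 x 14 mm tenon), section 26 x 26 mm, about 45 g; lies flat on the bench or in the jig; origin at the middle of its overall length, width and height, x along its length. Sometimes absent.
- post_f: square pine trunk post, 145 mm long over all (of which the last 20 mm at its +x end is a thinner 14 x 14 mm tenon), section 26 x 26 mm, about 45 g; lies flat on the bench or in the jig; origin at the middle of its overall length, width and height, x along its length. Sometimes absent.
- post_g: square pine trunk post, 145 mm long over all (of which the last 20 mm at its +x end is a thinner 14 x 14 mm tenon), section 26 x 26 mm, about 45 g; lies flat on the bench or in the jig; origin at the middle of its overall length, width and height, x along its length. Sometimes absent.
- post_h: square pine trunk post, 105 mm long over all (of which the last 20 mm at its +x end is a thinner 14 x 14 mm tenon), section 26 x 26 mm, about 45 g; lies flat on the bench or in the jig; origin at the middle of its overall length, width and height, x along its length. Sometimes absent.
- jig: holding jig fixed to the bench: plywood base 200 (x) x 310 (y) x 16 mm, origin under its centre. Two hardwood end stops along y, inner faces 135 mm apart (x = -67.5 and 67.5 mm), 18 mm thick, 14 mm above the bed, y = -100 to 100 mm. Strap pivot pillar at (0, -132) mm, radius 17; lock block 44 x 36 mm at (0, 132) mm, top 52 mm above the bench.
- bed (a point): centre of the jig's bed (top of the plywood, 16 mm above the bench) midway between the stops, axes as the jig. Four wooden ribs along x (8 mm wide, 8 mm high, at y = -84, -28, 28, 84 mm) part it into three lanes 48 mm wide, centred at y = -56, 0, 56 mm. Posts lie along x, one to a lane; never stacked. A post lying on the bed has its origin 13 mm above this.
- strap (a joint): steel strap, swings level about its upright pivot. 0 = shut on its stop, lying along the jig's +y over the posts; grows to 1.6 rad as it opens, then points along (-sin q, cos q) in the jig's frame. 0.25 N m friction, stays put. 24 mm wide, underside 54 and top 70 mm above the bench; a rubber strip under it, 42 to 222 mm from the pivot, reaches down to 44 mm, 2 mm above the posts.
- strap_pivot (a point): point on the strap's pivot axis at its top face, 70 mm above the bench; its axes turn with the strap, y pointing along the strap to the free end. The pin is 264 mm from it, in a round boss of radius 18 mm whose top is 74 mm above the bench.
- pin: captive steel locking pin that slides up and down in the boss at the strap's free end: a round head, 28 mm across and 10 mm thick, on a 12 mm shank. It starts up, with the underside of its head 25 mm above the boss. Tight: it needs about 8 N and stays where it is driven. Origin on the boss's top face when the pin is up; it sinks with the pin.
- pin_top (a point): centre of the top of the pin's head: 109 mm above the bench with the pin up, 84 mm when fully home (head down on the boss).
- mallet: rubber mallet, about 0.4 kg: round head 60 mm across, 80 mm between its striking faces, which face along z; wooden handle 22 mm wide (y), 26 mm high (z), along -x from 30 to 190 mm from the origin at the head's centre. Starts standing on one face on its pad, handle level 46 mm above the bench. Its centre of mass is 15 mm towards the handle.
- pad: black rubber pad for the mallet, 120 (x) x 100 (y) x 6 mm, fixed; origin under its centre on the bench.
- sanding_block: cork sanding block 100 x 36 x 29 mm, lying among the posts; origin under its centre
- paint_tin: paint tin, 86 mm across, 100 mm high, standing; origin under its centre
- glue: white glue bottle, 56 mm across, 160 mm high, standing; origin under its centre
- brush: paint brush lying on the bench; origin on its underside
- screwdriver: screwdriver lying on the bench; origin on its underside
- tape: roll of tape, 100 mm across, 25 mm high, lying flat; origin under its centre

How it is judged:
By the outcome, as a careful person would: the job done as asked, in the order asked, and still so for the second after the job is handed in, with the robot touching nothing.
Of post_a, post_b, post_c only 2 to 3 are there at a start; the rules pass over those that are not, and their reading is None.
Of post_d, post_e only 1 to 2 are there at a start; the rules pass over those that are not, and their reading is None.
Of post_f, post_g, post_h only 1 to 2 are there at a start; the rules pass over those that are not, and their reading is None.
At some moment in a run one of post_a, post_b, post_c may be knocked a few centimetres aside while the robot is not near it.
It also fails if it takes over 208 s, if anything falls off the work surface, if the arm or the gripper's body presses on something with over 40 N, if the wrist force passes 120 N, or if a joint passes its speed limit or range.

### The arm

A 6-joint arm with a two-finger parallel gripper is mounted at the origin on the work surface. World frame = base frame: x ahead of the robot, y to its left, z up, the work surface at z = 0. Lengths are in m, angles in degrees, forces in N, time in s.
With the tool pointing down it reaches from about 0.3 to 0.75 m from the base axis. Payload 8.5 kg.
Tool frame: the origin (TCP) lies midway between the tips of the shut fingers; the grasp point (between the pads) lies 19 mm behind it; z points along the fingers, y is the line along which they close (so a half turn about z gives the same grasp; the last joint's range is limited). The gripper opens to 85 mm and grips with 20 to 120 N. Pads are 22 mm wide; open, the fingers measure 114 mm over their backs; the gripper's body (76 mm by 85 mm) begins 54 mm behind the grasp point. The pads swing forward as they close: fully open they stand 13 mm farther back than shut.
Start: joints at [-88.024, 21.807, 74.336, -0, 83.858, -12.336], TCP at [0.136, -0.533, 0.231] pointing down, gripper open.
Joint ranges: [-178.18, 178.18], [-50.72, 133.34], [12.68, 142.11], [-81.47, 261.47], [9.98, 163.14], [-165.26, 165.26]. Speed limits (degrees/s): [136.94, 136.94, 180, 180, 180, 180].

### API

Orientations are given as a 3x3 rotation matrix whose columns are the frame's x, y, z axes.
In Python, from rig import observe, optics, order, spotter gives the robot as it stands.
- The arm moves only by the tool move_arm, never from a script. Its argument "series" is text: rows parted by semicolons, each of 5 numbers parted by spaces: the shift along the tool's x, y, z in cm, then the turn about the tool's z in degrees, then the opening, from -1 (shut) to 1 (fully open). A call has 1 to 8 rows; each row is the pose to reach, as a shift and turn from the pose commanded when the call began, along the tool's axes at that moment; what a row does not reach only later rows make up. A row lasts 1/8 s, in which the tool goes at most 62.5 mm and 10.7 degrees, less where a joint would pass 70% of its speed; a pose out of reach is approached as far as the arm can. A call with a gripper value outside its range is refused whole. The fingers move at their own pace and stop on an object; "force" is the grip in N (left out, the last holds). Time passes only in rows, so rows that repeat a pose let the fingers close. It gives the time, the measured TCP pose, the force, the opening and the grip force at its end, in the units of the state.
- observe(): the state, without advancing time (a new reading comes with each control period).
- optics.get_image(name): name is "scene" or "top" or "wrist"; returns a dict with "pixels" (400x640x3 uint8, blue, green, red), "camera_matrix" (3x3 intrinsics, pixels), "dist" ([k1, k2, p1, p2, k3] as OpenCV has them; the pictures are not rectified), "rvec" (rotation vector, rad) and "tvec" (3), from world to camera coordinates, as OpenCV has them. Camera axes: x right, y down, z forward; pixel columns grow to the right and rows downward; lengths in m; the calibration is good to about 2 mm. A picture is of the moment at which its call begins. There is no depth.
- order.close_job(): hands the job in; it is judged then, once.
Trained networks look in the newest picture that a camera, given by its name, has taken for a name from the list of things; names that differ only in an ending like _2 or _b are one class to them, and where a whole thing is asked for, a point or a joint stands for the part that bears it (a point fixed in the world has none). Each returns a list of dicts, best first, with "score" (0 to 1); they miss things now and then, are a little off and sometimes report something else, mostly with a low value. They report only what shows in the picture. A call takes as long as a camera call.
- spotter.find_in(thing, camera): "point" ([x, y, z] in m, in world coordinates, good to about 4 mm: the middle of the surface that is visible of it).
- spotter.cut_out(thing, camera): "pixels" (400x640 bool, what is visible of it).
- spotter.mark_of(thing, camera): "point" ([x, y, z] in m, in world coordinates, good to about 4 mm: a listed point, or the origin of a listed thing).
The state is a dict: "time_s": time; "q": joint angles; "qvel": joint speeds; "joint_efforts": joint torques, N m; "position": TCP position; "tool_rot": TCP orientation; "ft_force": force on the tool from outside, world axes, zero at the start; "wrist_torque": the same for the moment, N m; "grip_width": finger opening in m; "gripper_force": force on a finger pad.
Only numpy, scipy, OpenCV 4.12 (cv2) and the standard library are available. Lean on these libraries where they do the work, as an engineer would, in place of code of your own. Each camera call takes 0.05 s, during which the arm holds its last target. There are 200 camera calls.

## Working session

There is one attempt and no reset: what is moved stays moved. The work goes in short steps, Python scripts to look and compute and a tool call to move; the robot and the scene stay as the last step left them, time stands still between calls to the robot, and variables do not carry over. Pictures are saved under pics/ and viewed, at most 14 in all, crops included, and the job is handed in when it is done.

Besides the shell and the picture viewer there is one more tool, called after "Emit:" as name(argument=value, ...), one argument or row to a line, values as JSON. move_arm: Moves the arm, as the interface text tells. Its arguments: {"type":"object","properties":{"series":{"type":"string"},"force":{"type":"number"}},"required":["series"]}

```bash
ls; mkdir -p pics; python3 - <<'E'
from rig import observe, optics, order, spotter
import cv2
s=observe(); print(s)
for n in ["scene","top"]:
    im=optics.get_image(n); cv2.imwrite(f"pics/{n}0.png",im["pixels"]); print(n,im["camera_matrix"],im["dist"],im["rvec"],im["tvec"])
E
```

```text
pics
{'time_s': 0.0, 'q': array([-8.80236702e+01,  2.18396571e+01,  7.43860815e+01,  8.04276018e-04,
        8.38577057e+01, -1.23361460e+01]), 'qvel': array([-0.06267012, -0.02794136, -0.04092586, -0.03513704,  0.04476782,
        0.03375691]), 'joint_efforts': array([-8.19569450e-04, -4.48464561e+01, -2.31273526e+01, -2.31730237e-04,
        4.78333430e-03,  1.48577641e-05]), 'position': array([ 0.13595277, -0.53262121,  0.23071646]), 'tool_rot': array([[ 9.68962306e-01,  2.47208513e-01, -3.62771311e-05],
       [ 2.47208303e-01, -9.68961266e-01,  1.45599158e-03],
       [ 3.24782378e-04, -1.41976896e-03, -9.99998939e-01]]), 'ft_force': array([ 0.40197412, -1.10085813,  0.00497233]), 'wrist_torque': array([-0.01740052,  0.00206726, -0.01543965]), 'gripper_force': 0.0, 'grip_width': 0.08561227367552318}
scene [[418.53435114   0.         323.80848755]
 [  0.         418.53435114 199.8729877 ]
 [  0.           0.           1.        ]] [-0.03408989  0.          0.          0.          0.        ] [ 2.03465109  1.03718179 -0.52116617] [-0.33438679 -0.25278204  1.7510456 ]
top [[375.96091432   0.         321.26967677]
 [  0.         375.96091432 200.16849692]
 [  0.           0.           1.        ]] [0.00311166 0.         0.         0.         0.        ] [ 2.13493926 -2.15386588  0.19010581] [-0.05140207  0.61319892  1.05649348]
```

View pics/top0.png

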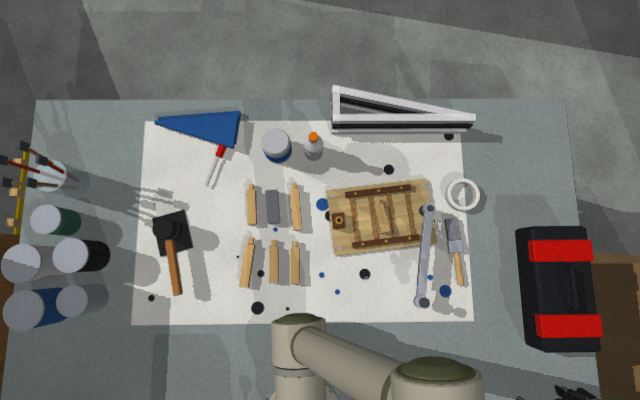

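View pics/scene0.png

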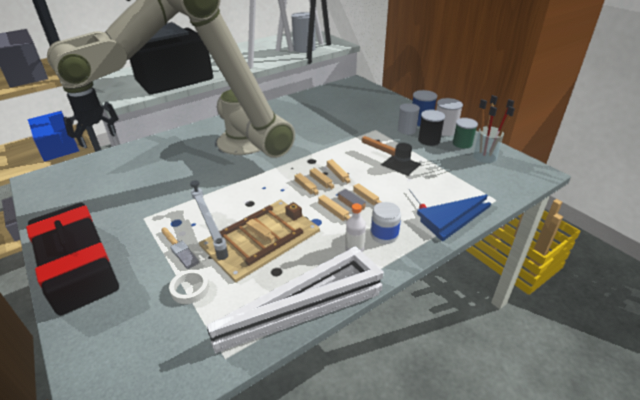

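The top view shows six posts. Five are on the bench around (250–295, 205–265) and one is in the jig's middle lane at (383,215). The sanding block is at (273,205) and the mallet at (168,230). The strap is open, from its pivot at (428,210) to its free end at (422,302). The scene view agrees.

```bash
cat > h.py <<'E'
import numpy as np, cv2
from rig import observe, optics, order, spotter
np.set_printoptions(precision=4,suppress=True)
def cam(n):
    im=optics.get_image(n); R=cv2.Rodrigues(np.array(im["rvec"]))[0]
    im["R"]=R; im["c"]=-R.T@np.array(im["tvec"]).ravel(); return im
def rays(im,uv):
    p=cv2.undistortPoints(np.array(uv,float).reshape(-1,1,2),im["camera_matrix"],np.array(im["dist"])).reshape(-1,2)
    return np.c_[p,np.ones(len(p))]@im["R"]
def onplane(im,uv,z):
    d=rays(im,uv); return im["c"]+d*((z-im["c"][2])/d[:,2])[:,None]
def proj(im,P):
    return cv2.projectPoints(np.array(P,float).reshape(-1,1,3),np.array(im["rvec"]),np.array(im["tvec"]),im["camera_matrix"],np.array(im["dist"]))[0].reshape(-1,2)
def rect(im,mask,z):
    "min-area rectangle of mask on plane z: centre, (long,short), angle of long axis"
    c=max(cv2.findContours(mask.astype(np.uint8),cv2.RETR_EXTERNAL,cv2.CHAIN_APPROX_NONE)[0],key=len).reshape(-1,2)
    P=onplane(im,c,z)[:,:2].astype(np.float32)*1000
    (cx,cy),(w,h),a=cv2.minAreaRect(P)
    if w<h: w,h,a=h,w,a+90
    return np.array([cx,cy])/1000,w,h,(a+90)%180-90
def tri(ims,uvs):
    A=np.zeros((3,3));b=np.zeros(3)
    for im,uv in zip(ims,uvs):
        d=rays(im,[uv])[0]; d/=np.linalg.norm(d); M=np.eye(3)-np.outer(d,d); A+=M;b+=M@im["c"]
    return np.linalg.solve(A,b)
def togo(x,y,z,yaw=None):
    "shift in tool axes (cm) and turn (deg) to reach TCP x,y,z with tool y axis line at yaw"
    s=observe(); R=s["tool_rot"]; d=R.T@(np.array([x,y,z])-s["position"])*100
    t=0
    if yaw is not None:
        cur=np.degrees(np.arctan2(R[1,1],R[0,1])); t=-((yaw-cur+90)%180-90)
    return d.round(2),round(t,1)
E
python3 - <<'E'
from h import *
T=cam("top")
for k in ["post_a","sanding_block","brush","strap","mallet"]:
    for r in spotter.cut_out(k,"top"):
        print(k,round(r["score"],2),r["pixels"].sum(),*[x if isinstance(x,float) is False else round(x,1) for x in rect(T,r["pixels"],0.026 if k[0]=="p" else 0.0)])
for k in ["jig","bed","strap_pivot","pin_top","pin","mallet","pad"]:
    for c in ["top","scene"]:
        print(k,c,[(r["point"],round(r["score"],2)) for r in spotter.mark_of(k,c)[:2]])
for c in ["top","scene"]:
    for r in spotter.mark_of("post_a",c): print("post",c,np.array(r["point"]),round(r["score"],2))
E
```

```text
post_a 0.9 427 [0.5984 0.021 ] 143.6 29.1 4.0
post_a 0.64 342 [0.4344 0.0216] 121.4 23.5 -0.0
post_a 0.63 358 [0.4365 0.0843] 118.6 26.2 0.5
post_a 0.63 459 [0.4356 0.1602] 140.2 29.7 -7.1
post_a 0.62 410 [0.6054 0.1522] 125.1 31.1 3.7
post_a 0.53 313 [ 0.5679 -0.2358] 99.2 32.5 9.4
post_a 0.21 832 [0.7883 0.0792] 111.1 88.4 18.7
sanding_block 0.96 425 [0.6028 0.0921] 104.4 38.8 4.2
brush 0.56 762 [ 0.4623 -0.4633] 204.1 47.4 5.9
strap 0.78 1027 [ 0.4531 -0.368 ] 311.4 42.4 -6.4
mallet 0.82 1075 [0.4554 0.4037] 230.7 87.0 2.8
mallet 0.5 434 [ 0.635  -0.4959] 102.8 98.0 86.4
jig top [([0.5704, -0.2349, 0.0019], 0.64)]
jig scene [([0.5698, -0.2359, 0.0015], 0.93)]
bed top [([0.5681, -0.2364, 0.0178], 0.7), ([0.6027, 0.0208, 0.0125], 0.21)]
bed scene [([0.529, 0.3923, 0.0032], 0.55)]
strap_pivot top [([0.5812, -0.3638, 0.0746], 0.65)]
strap_pivot scene [([0.5908, -0.367, 0.0702], 0.72), ([0.7623, 0.265, 0.0034], 0.6)]
pin_top top [([0.3229, -0.3265, 0.106], 0.51)]
pin_top scene [([0.3249, -0.3316, 0.1102], 0.6)]
pin top [([0.3247, -0.3229, 0.0761], 0.52)]
pin scene [([0.5311, 0.3959, 0.0434], 0.7), ([0.3199, -0.3283, 0.0764], 0.4)]
mallet top [([0.5329, 0.3875, 0.0495], 0.76)]
mallet scene [([0.5324, 0.3934, 0.0442], 0.57)]
pad top [([0.5286, 0.3904, -0.0034], 0.95), ([0.4337, 0.0258, 0.0132], 0.73)]
pad scene [([0.5916, -0.3661, 0.0708], 0.55)]
post top [0.4401 0.1615 0.0157] 0.88
post top [ 0.5722 -0.2277  0.0276] 0.85
post top [0.6118 0.1586 0.0166] 0.83
post top [0.4375 0.026  0.0123] 0.79
post top [0.4424 0.0876 0.0147] 0.74
post top [0.6017 0.0226 0.0131] 0.59
post top [ 0.4676 -0.4581 -0.0009] 0.37
post scene [ 0.5746 -0.2329  0.0307] 0.84
post scene [0.6085 0.1586 0.0111] 0.83
post scene [0.438  0.0921 0.0147] 0.64
post scene [0.6045 0.024  0.0145] 0.61
post scene [0.4377 0.0248 0.011 ] 0.53
```

Emit:
move_arm(
  series="48 -17 -10 0 1;48 -17 -10 0 1;48 -17 -10 0 1;48 -17 -10 0 1;48 -17 -10 0 1;48 -17 -10 0 1;48 -17 -10 0 1;48 -17 -10 0 1",
)

```text
time_s: 2.2
position: [0.5451, -0.2584, 0.3282]
tool_rot: [[0.969, 0.247, 0.0], [0.247, -0.969, -0.0], [0.0, 0.0, -1.0]]
ft_force: [-0.3, -0.6, -1.2]
grip_width: 0.0856
gripper_force: 0.0
```

Emit:
move_arm(
  series="0 0 0 0 1;0 0 0 0 1",
)

```text
time_s: 2.45
position: [0.5433, -0.26, 0.3273]
tool_rot: [[0.969, 0.247, -0.001], [0.247, -0.969, 0.0], [-0.001, -0.0, -1.0]]
ft_force: [-0.0, -0.6, 0.8]
grip_width: 0.0853
gripper_force: 0.0
```

```bash
python3 - <<'E'
from h import *
W=cam("wrist"); cv2.imwrite("pics/w1.png",W["pixels"])
print(observe()["position"],observe()["tool_rot"],W["c"],W["R"][2])
for k in ["bed","strap_pivot","pin_top","jig"]:
    print(k,[(np.array(r["point"]),round(r["score"],2),proj(W,[r["point"]])) for r in spotter.mark_of(k,"wrist")[:2]])
for r in spotter.cut_out("post_a","wrist"): print(round(r["score"],2),rect(W,r["pixels"],0.042))
E
```

```text
[ 0.5429 -0.2605  0.3274] [[ 0.9692  0.2463 -0.0007]
 [ 0.2463 -0.9692  0.0002]
 [-0.0007 -0.0004 -1.    ]] [ 0.6254 -0.2391  0.4694] [-0.3197 -0.0822 -0.9439]
bed [(array([ 0.5676, -0.2352,  0.0162]), 0.8, array([[304.605 , 130.5347]])), (array([ 0.5755, -0.2315,  0.0291]), 0.68, array([[302.8139, 124.8133]]))]
strap_pivot [(array([ 0.5835, -0.365 ,  0.0702]), 0.86, array([[414.9742, 151.0116]]))]
pin_top [(array([ 0.3267, -0.3241,  0.1098]), 0.77, array([[324.9824, 342.8331]])), (array([ 0.5693, -0.2352,  0.0183]), 0.66, array([[304.8538, 129.4306]]))]
jig [(array([0.4381, 0.0869, 0.0138]), 0.66, array([[ 44.8741, 164.1446]])), (array([ 0.5715, -0.2371, -0.0004]), 0.62, array([[307.1573, 126.469 ]]))]
0.81 (array([0.4446, 0.0077]), 124.17172241210938, 36.980186462402344, 1.5482354164123535)
0.78 (array([ 0.5714, -0.2324]), 104.31336975097656, 26.00223731994629, 11.896882057189941)
0.75 (array([0.5924, 0.0058]), 119.30597686767578, 37.62424850463867, 4.054441452026367)
0.72 (array([0.5818, 0.1086]), 57.127506256103516, 6.219975471496582, -3.0882186889648438)
0.65 (array([0.4479, 0.0675]), 126.50697326660156, 42.36721420288086, 1.1907682418823242)
0.58 (array([0.4684, 0.1153]), 59.46687316894531, 4.390311241149902, -2.7340240478515625)
```

View pics/w1.png

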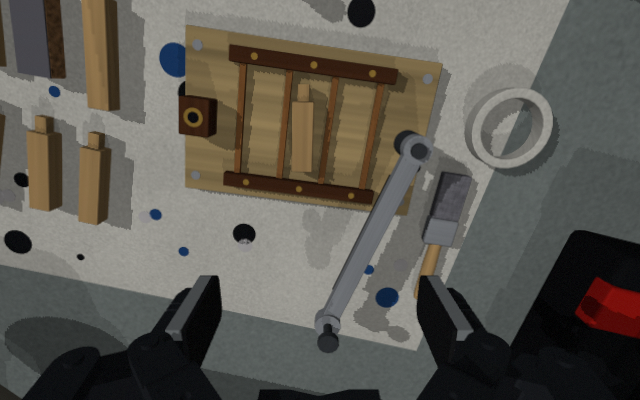

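The picture shows the jig with its lock block at (193,117) and the pivot at (415,150). A short post lies in the middle lane at (303,130), and the pin is at (328,335).

```bash
python3 - <<'E'
from h import *
W=cam("wrist")
L=onplane(W,[[193,117]],.052)[0]; P=onplane(W,[[416,150]],.07)[0]
print("lock",L,"pivot",P,np.hypot(*(L-P)[:2]),"mid",(L+P)/2,"jig yaw",np.degrees(np.arctan2(*(L-P)[[1,0]]))-90)
# stops outer/top edges & corners
for n,uv,z in [("TL",[187,25],.016),("TR",[443,64],.016),("BL",[186,186],.016),("stop top L",[231,45],.03),("stop top R",[397,69],.03),("stopbot L",[225,172],.03),("stopbot R",[373,192],.03),("stoptop L2",[229,60],.03)]:
    print(n,onplane(W,[uv],z)[0])
E
```

```text
lock [ 0.5546 -0.1059  0.052 ] pivot [ 0.5845 -0.3667  0.07  ] 0.26243435743011945 mid [ 0.5696 -0.2363  0.061 ] jig yaw 6.542227444235564
TL [ 0.6508 -0.0746  0.016 ]
TR [ 0.6855 -0.3799  0.016 ]
BL [ 0.4552 -0.097   0.016 ]
stop top L [ 0.6423 -0.1311  0.03  ]
stop top R [ 0.6654 -0.3251  0.03  ]
stopbot L [ 0.4919 -0.148   0.03  ]
stopbot R [ 0.5135 -0.343   0.03  ]
stoptop L2 [ 0.626  -0.1314  0.03  ]
```

```bash
python3 - <<'E'
from h import *
print(togo(.562,-.234,.026,101.5), observe()["tool_rot"][:,1])
E
```

```text
(array([ 2.48, -2.1 , 30.18]), np.float64(2.7)) [ 0.2461 -0.9692  0.    ]
```

Emit:
move_arm(
  series="2.5 -2.1 10 2.7 0.2;2.5 -2.1 20 2.7 0.2;2.5 -2.1 25 2.7 0.2;2.5 -2.1 28 2.7 0.2;2.5 -2.1 30.1 2.7 0.2;2.5 -2.1 30.1 2.7 0.2;2.5 -2.1 30.1 2.7 -0.6;2.5 -2.1 30.1 2.7 -0.6",
  force=40,
)

```text
time_s: 3.8
position: [0.5628, -0.2337, 0.0275]
tool_rot: [[0.98, 0.201, 0.001], [0.201, -0.98, -0.001], [0.001, 0.001, -1.0]]
ft_force: [0.7, 0.5, 0.1]
grip_width: 0.0249
gripper_force: 39.7
```

Emit:
move_arm(
  series="0 0 0 0 -0.6;0 0 0 0 -0.6;0 0 0 0 -0.6;0 0 0 0 -0.6",
)

```text
time_s: 4.3
position: [0.5628, -0.2335, 0.0273]
tool_rot: [[0.98, 0.201, 0.001], [0.201, -0.98, -0.001], [0.001, 0.001, -1.0]]
ft_force: [-1.1, -0.6, 5.0]
grip_width: 0.0247
gripper_force: 40.4
```

Emit:
move_arm(
  series="0 0 -5 0 -0.6;-2 -2 -8 0 -0.6;-7 -7 -8 0 -0.6;-11 -11 -8 0 -0.6;-15 -15.5 -8 0 -0.6;-15 -17.8 -6 0 -0.6;-15 -17.8 -2 0 -0.6;-15 -17.8 0.5 0 -0.6",
)

```text
time_s: 5.3
position: [0.3795, -0.0887, 0.0206]
tool_rot: [[0.979, 0.202, -0.0], [0.202, -0.979, 0.0], [-0.0, -0.0, -1.0]]
ft_force: [0.8, -0.4, -0.2]
grip_width: 0.025
gripper_force: 39.7
```

Emit:
move_arm(
  series="0 0 1 0 -0.6;0 0 1.05 0 -0.6;0 0 1.05 0 -0.1;0 0 1.05 0 0.2;0 0 1.05 0 0.2;0 0 -5 0 0.2;0 0 -11 0 0.2;0 0 -17 0 0.2",
)

```text
time_s: 6.3
position: [0.3795, -0.0889, 0.1939]
tool_rot: [[0.98, 0.201, 0.0], [0.201, -0.98, -0.0], [0.0, 0.0, -1.0]]
ft_force: [0.8, 0.1, -0.9]
grip_width: 0.0513
gripper_force: 0.0
```

Emit:
move_arm(
  series="0 -5 -6 0 0.2;0 -10 -10 0 0.2;1 -14 -10 0 0.2;1 -14 -10 0 0.2",
)

```text
time_s: 6.8
position: [0.3609, 0.0527, 0.2927]
tool_rot: [[0.978, 0.207, 0.003], [0.207, -0.978, -0.0], [0.003, 0.001, -1.0]]
ft_force: [0.7, -1.1, 0.1]
grip_width: 0.051
gripper_force: 0.0
```

```bash
python3 - <<'E'
from h import *
W=cam("wrist"); cv2.imwrite("pics/w2.png",W["pixels"]);T=cam("top")
for n,I in (("wrist",W),("top",T)):
  for r in spotter.cut_out("post_a",n): print(n,round(r["score"],2),r["pixels"].sum(),rect(I,r["pixels"],0.026))
E
```

```text
wrist 0.97 2515 (array([0.4344, 0.026 ]), 123.66706085205078, 27.515472412109375, 0.5290709137916565)
wrist 0.9 2225 (array([ 0.3888, -0.0835]), 106.62560272216797, 33.81082534790039, 12.754591941833496)
wrist 0.84 3678 (array([0.4357, 0.1617]), 145.40333557128906, 32.30854034423828, -6.977500915527344)
wrist 0.78 412 (array([0.5325, 0.0187]), 28.090303421020508, 14.490730285644531, -78.22598266601562)
wrist 0.59 2564 (array([0.4386, 0.0884]), 124.01947784423828, 27.23843765258789, 1.132209062576294)
top 0.93 321 (array([0.4345, 0.0214]), 121.33272552490234, 23.502939224243164, 0.16984301805496216)
top 0.91 397 (array([0.4379, 0.0829]), 121.73636627197266, 29.06291389465332, 0.7121282815933228)
top 0.86 386 (array([0.5969, 0.0201]), 140.63645935058594, 26.455480575561523, 4.655887603759766)
top 0.77 382 (array([0.4425, 0.1587]), 120.24958038330078, 29.217615127563477, -7.743843078613281)
top 0.73 349 (array([0.6056, 0.1503]), 118.46109008789062, 29.816587448120117, 1.2395732402801514)
top 0.67 289 (array([ 0.3865, -0.0891]), 102.36469268798828, 25.931659698486328, 11.827669143676758)
```

View pics/w2.png

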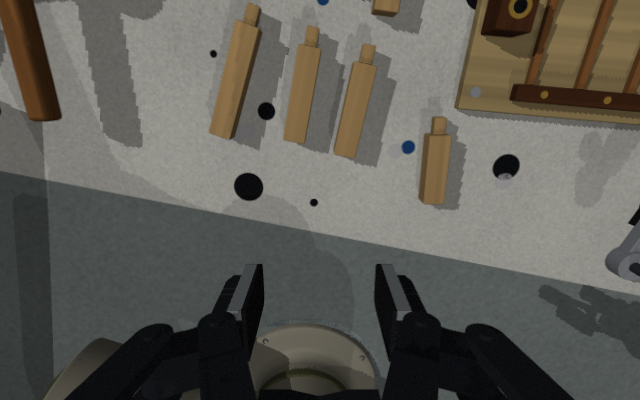

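The picture shows the short post out on the bench at (435,165), and three posts at (235,70), (303,85) and (355,100). The 145, 124 and 124 mm measured lengths agree with the network's.

```bash
python3 - <<'E'
from h import *
print(togo(.428,.0245,.012,90.5))
E
```

```text
(array([ 6.05,  3.76, 27.92]), np.float64(11.0))
```

Emit:
move_arm(
  series="3 2 6 8 0.2;6 3.8 12 11 0.2;6 3.8 18 11 0.2;6 3.8 23 11 0.2;6 3.8 26 11 0.2;6 3.8 27.4 11 0.2;6 3.8 27.4 11 0.2;6 3.8 27.4 11 0.2",
)

```text
time_s: 8.0
position: [0.4282, 0.0241, 0.0181]
tool_rot: [[1.0, 0.009, 0.001], [0.009, -1.0, -0.0], [0.001, 0.0, -1.0]]
ft_force: [0.3, 0.6, 0.2]
grip_width: 0.0513
gripper_force: 0.0
```

```bash
python3 - <<'E'
from h import *
print(observe()["position"],togo(.428,.0245,.012,90.5))
W=cam("wrist")
for r in spotter.cut_out("post_a","wrist"): print(round(r["score"],2),r["pixels"].sum(),rect(W,r["pixels"],0.026))
E
```

```text
[0.4282 0.0241 0.0181] (array([-0.02, -0.04,  0.61]), np.float64(0.0))
0.86 18019 (array([0.4348, 0.1442]), 148.4004669189453, 33.862586975097656, -15.258598327636719)
0.83 7964 (array([ 0.4063, -0.0777]), 89.73596954345703, 35.41553497314453, 13.060608863830566)
0.7 13884 (array([0.4365, 0.0248]), 126.06608581542969, 25.624799728393555, 0.2941666543483734)
0.67 14903 (array([0.4536, 0.0838]), 99.73258209228516, 33.53324508666992, 1.4050583839416504)
```

Emit:
move_arm(
  series="0 0 0.6 0 0.2;0 0 0.6 0 -0.6;0 0 0.6 0 -0.6;0 0 0.6 0 -0.6;0 0 -3 0 -0.6;0 0 -8.5 0 -0.6;1.5 3.5 -10 0 -0.6;4 9 -10 -3 -0.6",
)

```text
time_s: 9.1
position: [0.4695, -0.065, 0.1194]
tool_rot: [[0.998, 0.067, 0.003], [0.067, -0.998, -0.001], [0.003, 0.001, -1.0]]
ft_force: [1.0, -0.2, -0.8]
grip_width: 0.025
gripper_force: 39.6
```

Emit:
move_arm(
  series="2.2 5 0 0 -0.6;4.4 10.2 0 -1 -0.6;6.6 15.4 0 -2 -0.6;8.5 20 0 -3 -0.6;9.6 22.7 0 -3 -0.6;9.6 22.7 0 -3 -0.6;9.6 22.7 2 -3 -0.6;9.6 22.7 4 -3 -0.6",
)

```text
time_s: 10.1
position: [0.5786, -0.284, 0.0772]
tool_rot: [[0.993, 0.116, -0.0], [0.116, -0.993, 0.0], [-0.0, -0.001, -1.0]]
ft_force: [0.1, -0.4, -1.6]
grip_width: 0.0247
gripper_force: 39.6
```

```bash
python3 - <<'E'
from h import *
print(observe()["position"],observe()["grip_width"],togo(.5677,-.2928,.029,96.5))
W=cam("wrist")
for r in spotter.cut_out("post_a","wrist"): print(round(r["score"],2),r["pixels"].sum(),rect(W,r["pixels"],0.026+observe()["position"][2]-.012))
E
```

```text
[ 0.5786 -0.284   0.0772] 0.024740640926617267 (array([-1.18,  0.75,  4.82]), np.float64(0.2))
0.93 14862 (array([ 0.5864, -0.2834]), 127.2192153930664, 26.203346252441406, 6.425076007843018)
0.56 1825 (array([ 0.5156, -0.1543]), 29.713102340698242, 23.421064376831055, -84.69534301757812)
```

Emit:
move_arm(
  series="-1.2 0.75 0 0.2 -0.6;-1.2 0.75 0 0.2 -0.6;-1.2 0.75 2 0.2 -0.6;-1.2 0.75 3.5 0.2 -0.6;-1.2 0.75 4.4 0.2 -0.6;-1.2 0.75 4.8 0.2 -0.6;-1.2 0.75 4.8 0.2 -0.6;-1.2 0.75 4.8 0.2 -0.6",
)

```text
time_s: 11.2
position: [0.5682, -0.2942, 0.0302]
tool_rot: [[0.994, 0.112, 0.001], [0.112, -0.994, -0.001], [0.001, 0.001, -1.0]]
ft_force: [-0.5, -0.0, -0.7]
grip_width: 0.0247
gripper_force: 39.6
```

```bash
python3 - <<'E'
from h import *
s=observe();print(s["position"],s["ft_force"])
E
```

```text
[ 0.5682 -0.2942  0.0302] [-0.5073 -0.0438 -0.6654]
```

Emit:
move_arm(
  series="0 0 0.15 0 -0.6;0 0 0.15 0 -0.3;0 0 0.15 0 0.15;0 0 0.15 0 0.15;0 0 -3 0 0.15;0 0 -8 0 0.2;-1 -4 -12 0 0.2;-2.5 -10 -12 0 0.2",
)

```text
time_s: 12.2
position: [0.5328, -0.198, 0.1526]
tool_rot: [[0.994, 0.11, 0.006], [0.11, -0.994, -0.004], [0.006, 0.004, -1.0]]
ft_force: [0.5, 0.7, -0.7]
grip_width: 0.0511
gripper_force: 0.0
```

Emit:
move_arm(
  series="-1.5 -6 0 2 0.2;-3 -12 0 4 0.2;-4.5 -18 0 6 0.2;-6 -24 0 6 0.2;-7 -29.3 0 6 0.2;-7 -29.3 0 6 0.2;-7 -29.3 0 6 0.2",
)

```text
time_s: 13.08
position: [0.4299, 0.0856, 0.1499]
tool_rot: [[1.0, 0.008, 0.001], [0.008, -1.0, -0.0], [0.001, 0.0, -1.0]]
ft_force: [-0.9, -0.9, -0.3]
grip_width: 0.0511
gripper_force: 0.0
```

```bash
python3 - <<'E'
from h import *
print(observe()["position"])
W=cam("wrist")
for r in spotter.cut_out("post_a","wrist"): print(round(r["score"],2),r["pixels"].sum(),rect(W,r["pixels"],0.026))
print(togo(.430,.086,.012,91))
T=cam("top")
for r in spotter.cut_out("post_a","top"): print(round(r["score"],2),r["pixels"].sum(),rect(T,r["pixels"],0.026))
E
```

```text
[0.4299 0.0856 0.1499]
0.71 2725 (array([0.5501, 0.0214]), 41.18721008300781, 30.16101837158203, 6.553873538970947)
0.7 6207 (array([0.4376, 0.1614]), 145.5224151611328, 31.225406646728516, -7.557121276855469)
0.67 4400 (array([0.4408, 0.0882]), 124.92484283447266, 25.371746063232422, 1.193962812423706)
0.56 1669 (array([0.556 , 0.1515]), 30.152175903320312, 23.431928634643555, -89.0892904996872)
(array([-0.02, -0.11, 13.77]), np.float64(-0.7))
0.94 383 (array([0.5999, 0.0202]), 140.73098754882812, 26.375619888305664, 4.5083112716674805)
0.77 372 (array([0.6057, 0.1503]), 124.07422637939453, 29.932682037353516, 1.2379944324493408)
0.66 397 (array([ 0.5747, -0.2965]), 125.59950256347656, 30.614696502685547, 5.709876537322998)
0.52 334 (array([ 0.3861, -0.0886]), 106.14090728759766, 30.009689331054688, 11.16183853149414)
0.32 1099 (array([0.455 , 0.3936]), 225.5747833251953, 84.98567199707031, 2.833528518676758)
```

Emit:
move_arm(
  series="0.2 -0.25 6 -0.5 0.2;0.2 -0.25 10.5 -0.5 0.2;0.2 -0.25 13 -0.5 0.2;0.2 -0.25 13.75 -0.5 0.2;0.2 -0.25 13.75 -0.5 0.2;0.2 -0.25 13.75 -0.5 -0.6;0.2 -0.25 13.75 -0.5 -0.6;0.2 -0.25 13.75 -0.5 -0.6",
)

```text
time_s: 14.28
position: [0.4322, 0.0883, 0.0133]
tool_rot: [[1.0, 0.016, 0.002], [0.016, -1.0, -0.0], [0.002, 0.0, -1.0]]
ft_force: [-0.4, -0.3, 4.6]
grip_width: 0.0251
gripper_force: 39.8
```

Emit:
move_arm(
  series="0 0 0 0 -0.6;0 0 -5 0 -0.6;0 0 -10 0 -0.6;2 5.3 -11 -1 -0.6;4.1 10.6 -11 -2 -0.6;6.2 16 -11 -3 -0.6;8.2 21.3 -11 -4 -0.6;10.4 26.7 -11 -5 -0.6",
)

```text
time_s: 15.28
position: [0.5403, -0.1788, 0.1231]
tool_rot: [[0.995, 0.103, 0.001], [0.103, -0.995, -0.0], [0.001, 0.001, -1.0]]
ft_force: [0.6, 0.2, -0.5]
grip_width: 0.0248
gripper_force: 39.7
```

Emit:
move_arm(
  series="2 5 0 0 -0.6;2.3 5.9 0 0 -0.6;2.3 5.9 0 0 -0.6;2.3 5.9 4 0 -0.6;2.3 5.9 4 0 -0.6",
)

```text
time_s: 15.9
position: [0.5672, -0.231, 0.0805]
tool_rot: [[0.995, 0.104, -0.005], [0.104, -0.995, 0.003], [-0.004, -0.004, -1.0]]
ft_force: [-1.0, 0.2, -0.3]
grip_width: 0.0254
gripper_force: 39.7
```

```bash
python3 - <<'E'
from h import *
s=observe();z=s["position"][2];print(s["position"],s["grip_width"],togo(.5612,-.2373,.0285,96.5))
W=cam("wrist")
for r in spotter.cut_out("post_a","wrist"): print(round(r["score"],2),r["pixels"].sum(),rect(W,r["pixels"],0.026+z-.012),rect(W,r["pixels"],0.042)[0])
E
```

```text
[ 0.5672 -0.231   0.0805] 0.02536612514133157 (array([-0.64,  0.59,  5.2 ]), np.float64(-0.5))
0.91 14828 (array([ 0.5768, -0.2301]), 125.4353256225586, 26.05027961730957, 5.663194179534912) [ 0.5459 -0.2332]
0.87 10030 (array([ 0.6   , -0.2704]), 87.64082336425781, 22.615631103515625, 5.722288608551025) [ 0.5786 -0.29  ]
0.6 987 (array([ 0.5132, -0.1305]), 32.341407775878906, 14.273306846618652, -44.77919387817383) [ 0.4561 -0.0927]
```

Emit:
move_arm(
  series="-0.75 0.6 0 -0.5 -0.6;-0.75 0.6 2 -0.5 -0.6;-0.75 0.6 4 -0.5 -0.6;-0.75 0.6 5.2 -0.5 -0.6;-0.75 0.6 5.3 -0.5 -0.6;-0.75 0.6 5.3 -0.5 -0.6;-0.75 0.6 5.3 -0.5 -0.2;-0.75 0.6 5.3 -0.5 0.1",
)

```text
time_s: 17.0
position: [0.5621, -0.24, 0.0295]
tool_rot: [[0.994, 0.112, 0.0], [0.112, -0.994, -0.0], [0.0, 0.0, -1.0]]
ft_force: [0.4, -0.0, -1.5]
grip_width: 0.0468
gripper_force: 0.0
```

Emit:
move_arm(
  series="0 0 0 0 0.1;0 0 -4 0 0.1;0 0 -10 0 0.1;1 -5.5 -12 0 0.1;2.2 -11 -13 1 0.1;3.3 -17 -13 2 0.1;4.5 -23 -13 3 0.1;5.6 -29 -13 4 0.1",
)

```text
time_s: 18.0
position: [0.5851, 0.0564, 0.1594]
tool_rot: [[0.999, 0.041, 0.0], [0.041, -0.999, -0.0], [0.0, 0.0, -1.0]]
ft_force: [0.9, -0.3, 0.3]
grip_width: 0.0473
gripper_force: 0.0
```

Emit:
move_arm(
  series="1.2 -6 0 1 0;1.9 -9.3 0 1 0;1.9 -9.3 0 1 0;1.9 -9.3 0 1 0",
)

```text
time_s: 18.5
position: [0.6002, 0.1476, 0.1591]
tool_rot: [[1.0, 0.024, -0.0], [0.024, -1.0, -0.0], [-0.0, 0.0, -1.0]]
ft_force: [-0.0, 0.2, 0.1]
grip_width: 0.0426
gripper_force: 0.0
```

```bash
python3 - <<'E'
from h import *
s=observe();print(s["position"],s["grip_width"])
W=cam("wrist"); cv2.imwrite("pics/w3.png",W["pixels"])
for r in spotter.cut_out("post_a","wrist"): print(round(r["score"],2),r["pixels"].sum(),rect(W,r["pixels"],0.026))
for r in spotter.cut_out("sanding_block","wrist"): print(round(r["score"],2),r["pixels"].sum(),rect(W,r["pixels"],0.029))
print(togo(.597,.152,.0125,91))
E
```

```text
[0.6002 0.1476 0.1591] 0.04262125502828564
0.95 6329 (array([0.6032, 0.0276]), 146.0835723876953, 34.62405776977539, 4.455650806427002)
0.86 2923 (array([0.454 , 0.1623]), 133.92640686035156, 27.62228775024414, -7.3519439697265625)
0.84 4421 (array([0.6109, 0.1568]), 126.64945983886719, 27.47889518737793, 1.7726048231124878)
0.64 882 (array([ 0.4297, -0.0793]), 66.85445404052734, 24.725343704223633, 46.061134338378906)
0.81 5642 (array([0.6025, 0.0936]), 103.41075134277344, 38.802703857421875, 4.832536220550537)
(array([-0.32, -0.51, 14.68]), np.float64(0.3))
```

View pics/w3.png

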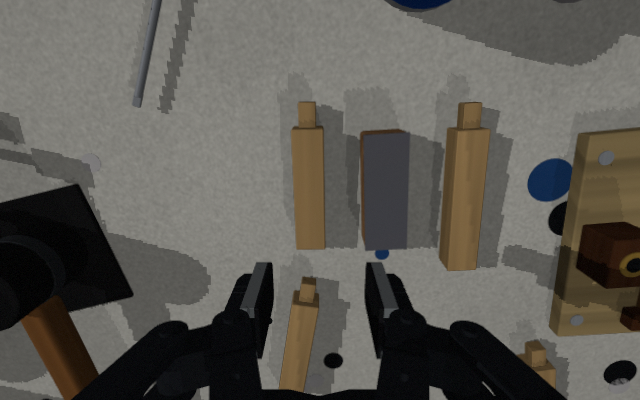

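The picture shows the third 125 mm post at (308,180), the sanding block at (385,190) and the long post at (465,190).

Emit:
move_arm(
  series="0.2 -0.85 5 -0.2 0;0.2 -0.85 10.5 -0.2 0;0.2 -0.85 13.8 -0.2 0;0.2 -0.85 14.65 -0.2 0;0.2 -0.85 14.65 -0.2 0;0.2 -0.85 14.65 -0.2 -0.6;0.2 -0.85 14.65 -0.2 -0.6;0.2 -0.85 14.65 -0.2 -0.6",
)

```text
time_s: 19.65
position: [0.6031, 0.1567, 0.0146]
tool_rot: [[1.0, 0.028, 0.004], [0.028, -1.0, 0.0], [0.004, -0.0, -1.0]]
ft_force: [-0.3, -0.1, 7.2]
grip_width: 0.0246
gripper_force: 41.0
```

Emit:
move_arm(
  series="0 0 0 0 -0.6;0 0 -5 0 -0.6;0 0 -11 0 -0.6;-1 6 -11 -1 -0.6;-2 12 -11 -2 -0.6;-3 18 -11 -3 -0.6;-4 24 -11 -4 -0.6;-5 30 -11 -5 -0.6",
)

```text
time_s: 20.65
position: [0.5601, -0.1465, 0.1235]
tool_rot: [[0.993, 0.116, 0.001], [0.116, -0.993, -0.001], [0.001, 0.001, -1.0]]
ft_force: [1.2, -0.8, -0.4]
grip_width: 0.0251
gripper_force: 40.1
```

Emit:
move_arm(
  series="-0.2 3.6 0 0 -0.6;-0.2 3.6 0 0 -0.6;-0.2 3.6 4 0 -0.6;-0.2 3.6 4 0 -0.6;-0.2 3.6 4 0 -0.6",
)

```text
time_s: 21.28
position: [0.5633, -0.18, 0.084]
tool_rot: [[0.993, 0.116, 0.001], [0.116, -0.993, -0.001], [0.001, 0.001, -1.0]]
ft_force: [0.7, -0.1, 0.2]
grip_width: 0.0249
gripper_force: 40.1
```

```bash
python3 - <<'E'
from h import *
s=observe();z=s["position"][2];print(s["position"],s["grip_width"],togo(.5544,-.1817,.0285,96.5))
W=cam("wrist")
for r in spotter.cut_out("post_a","wrist"): print(round(r["score"],2),r["pixels"].sum(),rect(W,r["pixels"],0.026+z-.012),rect(W,r["pixels"],0.042)[0])
E
```

```text
[ 0.5633 -0.18    0.084 ] 0.02494896919982165 (array([-0.91,  0.06,  5.55]), np.float64(0.2))
0.86 5999 (array([ 0.611 , -0.0666]), 80.14330291748047, 18.372257232666016, -9.748092651367188) [ 0.5952 -0.0213]
0.85 9462 (array([ 0.5952, -0.2161]), 85.93517303466797, 22.202186584472656, 6.696709632873535) [ 0.5724 -0.2361]
0.82 11523 (array([ 0.5978, -0.2514]), 87.89410400390625, 26.016918182373047, 5.943533897399902) [ 0.5763 -0.2869]
0.8 14594 (array([ 0.5733, -0.1787]), 123.52344512939453, 25.74732208251953, 7.803228855133057) [ 0.5411 -0.1825]
```

Emit:
move_arm(
  series="-1 0 0 0.2 -0.6;-1 0 2 0.2 -0.6;-1 0 4 0.2 -0.6;-1 0 5.2 0.2 -0.6;-1 0 5.45 0.2 -0.6;-1 0 5.45 0.2 -0.6;-1 0 5.45 0.2 -0.2;-1 0 5.45 0.2 0.05",
)

```text
time_s: 22.38
position: [0.5528, -0.1818, 0.0284]
tool_rot: [[0.994, 0.112, 0.001], [0.112, -0.994, -0.0], [0.0, 0.0, -1.0]]
ft_force: [-0.0, 0.5, -0.3]
grip_width: 0.0446
gripper_force: 0.0
```

Emit:
move_arm(
  series="0 0 0 0 0.05;0 0 -4 0 0.05;0 0 -9 0 0.05;-3 1 -15 0 0.05;-6 3 -20 0 -1;-9 5 -25 0 -1;-9 5 -25 0 -1;-9 5 -25 0 -1",
)

```text
time_s: 23.38
position: [0.4688, -0.2412, 0.2774]
tool_rot: [[0.994, 0.111, -0.001], [0.111, -0.994, 0.001], [-0.001, -0.001, -1.0]]
ft_force: [0.6, 0.4, -0.1]
grip_width: 0.0002
gripper_force: 0.0
```

```bash
python3 - <<'E'
from h import *
s=observe();print(s["position"])
W=cam("wrist"); cv2.imwrite("pics/w4.png",W["pixels"])
J=np.array([.5696,-.2363]);a=np.radians(6.5);Rj=np.array([[np.cos(a),-np.sin(a)],[np.sin(a),np.cos(a)]])
for r in spotter.cut_out("post_a","wrist"):
    c,l,w,y=rect(W,r["pixels"],0.042); print(round(r["score"],2),c,l,w,y,"jig",(c-J)@Rj*1000)
print([np.array(r["point"]) for r in spotter.mark_of("pin_top","wrist")[:1]],[np.array(r["point"]) for r in spotter.mark_of("strap_pivot","wrist")[:1]])
E
```

```text
[ 0.4688 -0.2412  0.2774]
0.97 [ 0.398  -0.0978] 104.00430297851562 35.60346221923828 12.902772903442383 jig [-154.7879  157.0466]
0.96 [0.5669 0.0027] 70.76225280761719 40.36252975463867 3.731217861175537 jig [ 24.4269 237.8055]
0.8 [ 0.5586 -0.1826] 123.29047393798828 27.888235092163086 6.828253269195557 jig [-4.8176 54.6066]
0.79 [ 0.5742 -0.2917] 123.6897201538086 30.535236358642578 4.844831943511963 jig [ -1.6806 -55.5379]
0.74 [ 0.5689 -0.2395] 122.42362976074219 26.350914001464844 6.254454612731934 jig [-1.0361 -3.1477]
0.39 [ 0.2879 -0.3388] 38.31711959838867 32.10212707519531 46.7225456237793 jig [-291.5387  -69.9546]
[array([ 0.3246, -0.3238,  0.1098])] [array([ 0.5819, -0.3658,  0.0683])]
```

View pics/w4.png

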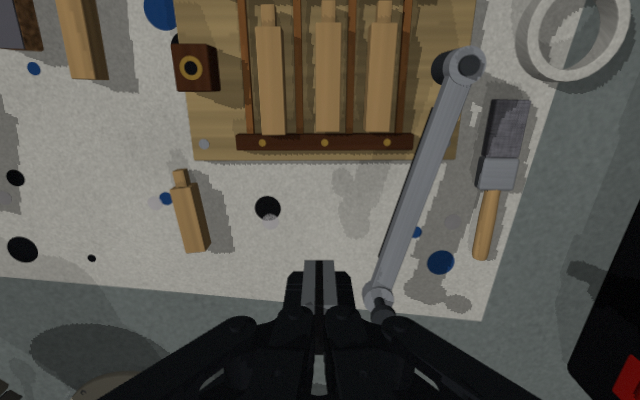

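```bash
python3 - <<'E'
from h import *
W=cv2.imread("pics/w4.png"); S=cam("scene")["pixels"]
a=cv2.resize(W[0:170,190:430],(800,567),interpolation=cv2.INTER_CUBIC)[:, :]
b=cv2.resize(S[190:290,190:330],(420,300),interpolation=cv2.INTER_CUBIC)
cv2.imwrite("pics/c4.png",np.vstack([cv2.resize(a,(420,298)),b]))
E
```

View pics/c4.png

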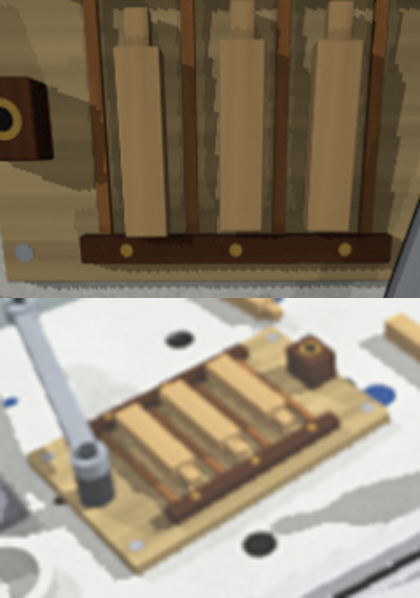

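The crop shows all three posts in their lanes. The left one, at (140,235), sits tight against the near stop, so I'll re-seat it about 4 mm forward.

```bash
python3 - <<'E'
from h import *
print(togo(.554,-.1825,.0295,96.6))
E
```

```text
(array([ 9.13, -4.8 , 24.75]), np.float64(-0.1))
```

Emit:
move_arm(
  series="5 -3 3 0 0.05;9.1 -4.8 9 0 0.05;9.1 -4.8 15 0 0.05;9.1 -4.8 20.5 0 0.05;9.1 -4.8 23.5 0 0.05;9.1 -4.8 24.7 0 0.05;9.1 -4.8 24.7 0 0.05;9.1 -4.8 24.7 0 -0.6",
)

```text
time_s: 24.62
position: [0.5548, -0.184, 0.0327]
tool_rot: [[0.994, 0.112, 0.002], [0.112, -0.994, -0.001], [0.002, 0.002, -1.0]]
ft_force: [0.0, 0.8, -0.1]
grip_width: 0.0276
gripper_force: 0.1
```

Emit:
move_arm(
  series="0 0 0 0 -0.6;0 0 0 0 -0.6;0 0 -2 0 -0.6;0.4 0 -2 0 -0.6;0.4 0 -2 0 -0.6;0.4 0 -2 0 -0.6",
)

```text
time_s: 25.38
position: [0.5576, -0.183, 0.0505]
tool_rot: [[0.994, 0.112, -0.001], [0.112, -0.994, 0.001], [-0.001, -0.001, -1.0]]
ft_force: [0.8, 0.2, -0.7]
grip_width: 0.0246
gripper_force: 39.7
```

```bash
python3 - <<'E'
from h import *
s=observe();z=s["position"][2];print(s["position"],s["grip_width"])
J=np.array([.5696,-.2363]);a=np.radians(6.5);Rj=np.array([[np.cos(a),-np.sin(a)],[np.sin(a),np.cos(a)]])
W=cam("wrist")
for r in spotter.cut_out("post_a","wrist"):
    c,l,w,y=rect(W,r["pixels"],z+.012); print(round(r["score"],2),c,l,w,y,"jig",(c-J)@Rj*1000)
E
```

```text
[ 0.5576 -0.183   0.0505] 0.024575219799134542
0.97 [ 0.5902 -0.2263] 89.05213165283203 27.438335418701172 6.465900897979736 jig [21.6233  7.5708]
0.88 [ 0.5853 -0.2706] 108.40222930908203 34.371150970458984 5.791555404663086 jig [ 11.6666 -35.8995]
0.45 [ 0.5308 -0.3264] 39.216617584228516 19.823287963867188 22.331558227539062 jig [-48.7536 -85.1739]
```

Emit:
move_arm(
  series="0 0 1.5 0 -0.6;0 0 2.1 0 -0.6;0 0 2.1 0 -0.6;0 0 2.1 0 -0.2;0 0 2.1 0 0.05;0 0 2.1 0 0.05;0 0 -3 0 0.05;0 0 -9 0 0.05",
)

```text
time_s: 26.48
position: [0.5575, -0.183, 0.1413]
tool_rot: [[0.994, 0.112, -0.003], [0.112, -0.994, 0.002], [-0.003, -0.002, -1.0]]
ft_force: [0.7, 0.2, -0.0]
grip_width: 0.0445
gripper_force: 0.0
```

```bash
cat > strap.py <<'E'
from h import *
import sys
J=np.array([.5696,-.2363]);a=np.radians(6.5);Rj=np.array([[np.cos(a),-np.sin(a)],[np.sin(a),np.cos(a)]])
def push(q,d,r=.15):
    q=np.radians(q); return J+Rj@(np.array([0,-.132])+r*np.array([-np.sin(q),np.cos(q)])-d*np.array([np.cos(q),np.sin(q)]))
E
python3 - <<'E'
from strap import *
s=observe(); print(s["position"],s["q"])
p0=push(74,.05); print("start",p0,togo(*p0,.058)[0],togo(*p0,.15)[0])
W=cam("wrist")
for r in spotter.cut_out("post_a","wrist"):
    c,l,w,y=rect(W,r["pixels"],.042); print(round(r["score"],2),c,l,w,y,"jig",(c-J)@Rj*1000)
R=s["tool_rot"]
for q,d in [(74,.03),(65,.027),(55,.027),(45,.027),(35,.027),(25,.027),(15,.026),(8,.026),(3,.026),(0,.026),(0,.023),(0,.02)]:
    p=push(q,d); print(q,d,p,(R.T@np.r_[p-p0,0]*100).round(1))
E
```

```text
[ 0.5575 -0.183   0.1413] [-29.7226  29.8875  76.3507   0.0013  73.9441  53.8716]
start [ 0.4283 -0.392 ] [-15.14  19.35   8.33] [-15.16  19.33  -0.87]
0.89 [0.6035 0.0019] 130.9317169189453 39.97494888305664 4.737362861633301 jig [ 60.7014 232.8666]
0.8 [ 0.5704 -0.2372] 125.54220581054688 30.36699104309082 6.810301303863525 jig [ 0.7118 -1.036 ]
0.76 [ 0.5631 -0.1826] 125.26251220703125 26.933040618896484 6.676596641540527 jig [-0.4042 54.1175]
0.62 [ 0.4526 -0.0913] 26.063053131103516 25.77203941345215 -67.8967056274414 jig [-99.7985 157.3541]
0.58 [ 0.5765 -0.2886] 125.76632690429688 35.40480422973633 6.044123649597168 jig [  0.9472 -52.7407]
74 0.03 [ 0.4316 -0.3723] [ 0.5 -1.9  0. ]
65 0.027 [ 0.4337 -0.3455] [ 1.1 -4.6  0. ]
55 0.027 [ 0.4398 -0.3196] [ 1.9 -7.1  0. ]
45 0.027 [ 0.4503 -0.2952] [ 3.3 -9.4  0. ]
35 0.027 [ 0.4649 -0.273 ] [  5.  -11.4   0. ]
25 0.027 [ 0.4831 -0.2537] [  7.  -13.1   0. ]
15 0.026 [ 0.5054 -0.2374] [  9.4 -14.5   0. ]
8 0.026 [ 0.5218 -0.2287] [ 11.1 -15.2   0. ]
3 0.026 [ 0.5341 -0.2238] [ 12.4 -15.5  -0. ]
0 0.026 [ 0.5417 -0.2214] [ 13.2 -15.7  -0. ]
0 0.023 [ 0.5447 -0.221 ] [ 13.5 -15.7  -0. ]
0 0.02 [ 0.5477 -0.2207] [ 13.8 -15.7  -0. ]
```

Emit:
move_arm(
  series="-3 4 -2 0 -1;-7 9 -2 0 -1;-11 14 -2 0 -1;-15 19.2 -2 0 -1;-15.1 19.4 -2 0 -1;-15.1 19.4 3 0 -1;-15.1 19.4 7 0 -1;-15.1 19.4 8.3 0 -1",
)

```text
time_s: 27.58
position: [0.4293, -0.3913, 0.0558]
tool_rot: [[0.994, 0.112, -0.003], [0.112, -0.994, 0.004], [-0.002, -0.004, -1.0]]
ft_force: [0.3, -0.7, 0.1]
grip_width: 0.0001
gripper_force: 0.0
```

Emit:
move_arm(
  series="0 0 0 0 -1;0.5 -1.9 0 0 -1;0.8 -3.2 0 0 -1;1.1 -4.6 0 0 -1;1.5 -5.8 0 0 -1;1.9 -7.1 0 0 -1;2.6 -8.2 0 0 -1;3.3 -9.4 0 0 -1",
)

```text
time_s: 28.58
position: [0.4522, -0.2949, 0.0581]
tool_rot: [[0.994, 0.112, -0.0], [0.112, -0.994, 0.0], [-0.0, -0.0, -1.0]]
ft_force: [-0.2, -3.7, 0.2]
grip_width: 0.0001
gripper_force: 1.1
```

Emit:
move_arm(
  series="0.8 -1 0 0 -1;1.7 -2 0 0 -1;2.7 -2.8 0 0 -1;3.7 -3.7 0 0 -1;4.9 -4.4 0 0 -1;6.1 -5.1 0 0 -1;7 -5.5 0 0 -1;7.8 -5.8 0 0 -1",
)

```text
time_s: 29.58
position: [0.5234, -0.229, 0.0581]
tool_rot: [[0.994, 0.112, -0.0], [0.112, -0.994, 0.0], [-0.0, -0.0, -1.0]]
ft_force: [-2.1, -1.7, 1.0]
grip_width: -0.0003
gripper_force: 1.0
```

```bash
python3 - <<'E'
from strap import *
s=observe();print(s["position"],s["ft_force"]);W=cam("wrist");cv2.imwrite("pics/w5.png",W["pixels"])
for c in ["wrist","top"]: print([(np.array(r["point"]),round(r["score"],2)) for r in spotter.mark_of("pin_top",c)[:2]])
print("want",J+Rj@[0,.132])
E
```

```text
[ 0.5234 -0.229   0.0581] [-2.139  -1.7446  0.9804]
[]
[(array([ 0.3239, -0.3265,  0.1048]), 0.6), (array([ 0.5719, -0.2913,  0.0338]), 0.22)]
want [ 0.5547 -0.1051]
```

View pics/w5.png

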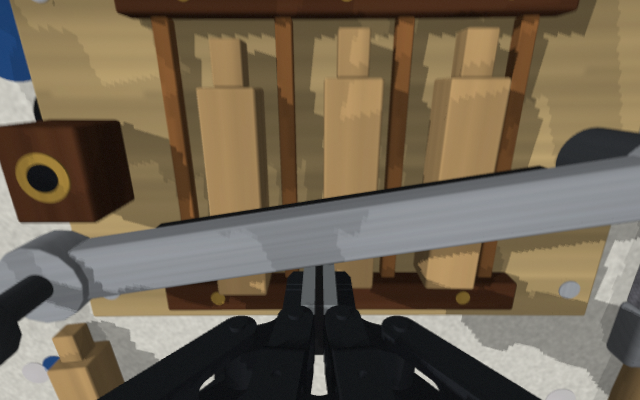

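The strap is now most of the way over. Its boss is at (40,275) and the lock block at (65,170), so I'll keep pushing gently.

Emit:
move_arm(
  series="0.7 -0.2 0 0 -1;1.3 -0.3 0 0 -1;1.8 -0.4 0 0 -1;2.2 -0.5 0 0 -1;2.4 -0.5 0 0 -1;2.4 -0.5 0 0 -1",
)

```text
time_s: 30.48
position: [0.5458, -0.2216, 0.0581]
tool_rot: [[0.994, 0.112, -0.001], [0.112, -0.994, 0.0], [-0.001, -0.001, -1.0]]
ft_force: [-4.4, -0.8, 1.9]
grip_width: 0.0002
gripper_force: 2.0
```

Emit:
move_arm(
  series="0.2 0 0 0 -1;0.2 0 0 0 -1;0.4 0 0 0 -1;0.4 0 0 0 -1",
)

```text
time_s: 30.98
position: [0.546, -0.2215, 0.0581]
tool_rot: [[0.994, 0.112, -0.01], [0.112, -0.994, 0.001], [-0.01, -0.002, -1.0]]
ft_force: [-24.5, -4.9, 11.3]
grip_width: -0.0003
gripper_force: 12.1
```

```bash
python3 - <<'E'
from strap import *
s=observe();print(s["position"],s["ft_force"]);cam("wrist");cam("top")
for c in ["wrist","top"]:
  for k in ["pin_top","strap_pivot","strap"]: print(c,k,[(np.array(r["point"]),round(r["score"],2)) for r in (spotter.find_in if k=="strap" else spotter.mark_of)(k,c)[:2]])
E
```

```text
[ 0.546  -0.2215  0.0581] [-24.4645  -4.8672  11.2715]
wrist pin_top []
wrist strap_pivot []
wrist strap [(array([ 0.5685, -0.2137,  0.0661]), 0.6)]
top pin_top [(array([0.7574, 0.2592, 0.0012]), 0.65), (array([ 0.5556, -0.1018,  0.1066]), 0.59)]
top strap_pivot [(array([ 0.5809, -0.3671,  0.0722]), 0.51)]
top strap [(array([ 0.4857, -0.4561,  0.0185]), 0.5)]
```

Emit:
move_arm(
  series="-0.4 0 0 0 -1;-1.5 0 0 0 -1;-1.5 0 -6 0 -1;-1.5 0 -12 0 -1;-1.5 -4 -17 0 0;-2 -10 -20 0 0;-2 -16 -20 0 0;-2 -22 -20 0 0",
)

```text
time_s: 32.38
position: [0.5053, -0.0036, 0.2588]
tool_rot: [[0.994, 0.111, 0.002], [0.111, -0.994, 0.0], [0.002, 0.0, -1.0]]
ft_force: [0.7, 0.0, -0.9]
grip_width: 0.0431
gripper_force: 0.0
```

Emit:
move_arm(
  series="-0.2 -6 0 0 0;-0.4 -12 0 0 0;-0.7 -18 0 0 0;-1 -24 -2 0 0;-1.5 -30 -5 0 0;-1.5 -34 -5 0 0;-1.5 -34 -5 0 0;-1.5 -34 -5 0 0",
)

```text
time_s: 33.38
position: [0.4528, 0.3304, 0.3079]
tool_rot: [[0.994, 0.112, -0.0], [0.112, -0.994, -0.0], [-0.0, 0.0, -1.0]]
ft_force: [-0.1, -0.6, -0.0]
grip_width: 0.0424
gripper_force: 0.0
```

```bash
python3 - <<'E'
from strap import *
s=observe();print(s["position"]);W=cam("wrist");T=cam("top");cv2.imwrite("pics/w6.png",W["pixels"])
for c in ["wrist","top"]:
  for k in ["mallet","pad","pin_top"]: print(c,k,[(np.array(r["point"]),round(r["score"],2)) for r in spotter.mark_of(k,c)[:2]])
for r in spotter.cut_out("mallet","wrist")[:1]: print(rect(W,r["pixels"],.046))
for r in spotter.cut_out("pad","wrist")[:1]: print("pad",rect(W,r["pixels"],.006))
E
```

```text
[0.4528 0.3304 0.3079]
wrist mallet [(array([0.5304, 0.3901, 0.0506]), 0.78)]
wrist pad []
wrist pin_top []
top mallet []
top pad [(array([ 0.5236,  0.3926, -0.0033]), 0.83)]
top pin_top [(array([ 0.5542, -0.1017,  0.1044]), 0.61)]
(array([0.452 , 0.3865]), 223.4476318359375, 68.32942199707031, 5.460794448852539)
pad (array([0.5254, 0.3929]), 120.25657653808594, 99.99249267578125, 15.277501106262207)
```

View pics/w6.png

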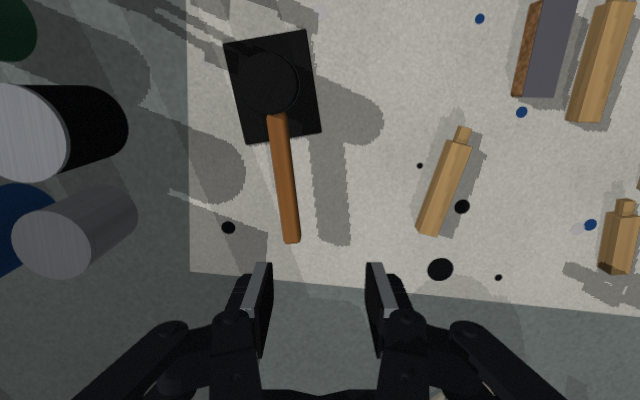

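The mallet's head is at (268,83) on the pad, and its handle runs from (278,116) to (291,240).

```bash
python3 - <<'E'
from strap import *
W=cam("wrist")
A,B=onplane(W,[[277,118],[291,236]],.059); H=onplane(W,[[270,83]],.086)[0]
d=(A-B)[:2];L=np.linalg.norm(d);u=d/L; print(A,B,L,"yaw",np.degrees(np.arctan2(u[1],u[0])),"head",H)
o=B[:2]+.19*u; g=o-.056*u; print("origin est",o,"grasp",g)
yaw=np.degrees(np.arctan2(u[1],u[0]))
print(togo(g[0],g[1],.028,yaw+90))
E
```

```text
[0.4985 0.3816 0.059 ] [0.3588 0.3541 0.059 ] 0.14238428369709738 yaw 11.150593772381013 head [0.534 0.388 0.086]
origin est [0.5452 0.3908] grasp [0.4903 0.38  ]
(array([ 4.26, -4.48, 28.02]), np.float64(-4.7))
```

Emit:
move_arm(
  series="2.9 -4.4 5 -4.7 0.2;2.9 -4.4 11 -4.7 0.2;2.9 -4.4 17 -4.7 0.2;2.9 -4.4 22.5 -4.7 0.2;2.9 -4.4 26.5 -4.7 0.2;2.9 -4.4 28 -4.7 0.2;2.9 -4.4 28 -4.7 0.2;2.9 -4.4 28 -4.7 0.2",
)

```text
time_s: 34.92
position: [0.4777, 0.3783, 0.03]
tool_rot: [[0.981, 0.193, 0.003], [0.193, -0.981, 0.002], [0.003, -0.001, -1.0]]
ft_force: [0.1, 0.2, 0.4]
grip_width: 0.0515
gripper_force: 0.0
```

```bash
python3 - <<'E'
from strap import *
s=observe();print(s["position"],s["ft_force"]);W=cam("wrist");cv2.imwrite("pics/w7.png",W["pixels"])
print([(np.array(r["point"]),round(r["score"],2)) for r in spotter.mark_of("mallet","wrist")[:2]])
E
```

```text
[0.4777 0.3783 0.03  ] [0.1238 0.2291 0.3798]
[(array([0.5316, 0.3904, 0.0446]), 0.58)]
```

View pics/w7.png

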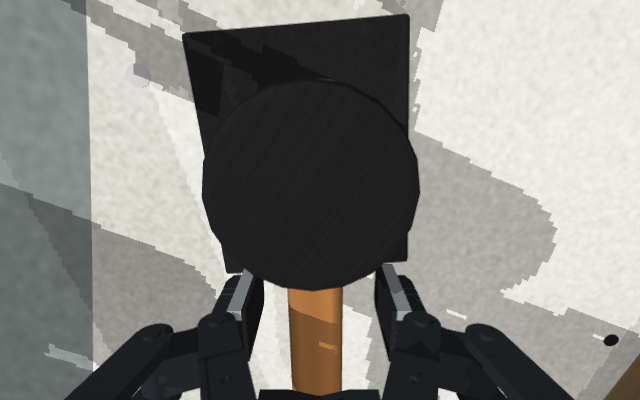

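Handle is centred between the fingers, and the round head sits at (311,187). Grip now.

Emit:
move_arm(
  series="0 0 0.1 0 -0.7;0 0 0.1 0 -0.7;0 0 0.1 0 -0.7;0 0 0.1 0 -0.7",
  force=110,
)

```text
time_s: 35.52
position: [0.477, 0.378, 0.0279]
tool_rot: [[0.981, 0.193, 0.001], [0.193, -0.981, 0.001], [0.001, -0.0, -1.0]]
ft_force: [-2.1, 0.7, 4.1]
grip_width: 0.0208
gripper_force: 106.8
```

```bash
python3 - <<'E'
from strap import *
s=observe();print(s["position"],s["ft_force"],s["grip_width"],s["gripper_force"]);W=cam("wrist")
m=spotter.cut_out("mallet","wrist")[0]["pixels"]
H=onplane(W,[[311,187]],.086)[0]; R=s["tool_rot"]
print("head",H,"in tool",R.T@(H-s["position"])*100)
print("pin tgt",J+Rj@[0,.132])
E
```

```text
[0.477  0.378  0.0279] [-2.0804  0.6631  4.1437] 0.02075460217109734 106.75399661064148
head [0.5359 0.3914 0.086 ] in tool [ 6.05   -0.1856 -5.8072]
pin tgt [ 0.5547 -0.1051]
```

Emit:
move_arm(
  series="0 0 -3 0 -0.7;0 0 -8 0 -0.7;0 0 -13 0 -0.7;0 3 -16 0 -0.7;-0.8 8 -16 0 -0.7;-1.5 13 -16 0 -0.7;-2.3 18 -16 0 -0.7;-3 23 -16 0 -0.7",
)

```text
time_s: 36.62
position: [0.491, 0.1446, 0.1865]
tool_rot: [[0.981, 0.193, -0.002], [0.193, -0.981, -0.0], [-0.002, -0.0, -1.0]]
ft_force: [1.5, -0.3, -4.5]
grip_width: 0.0203
gripper_force: 107.9
```

Emit:
move_arm(
  series="-0.8 5 0 0 -0.7;-1.6 10 0 0 -0.7;-2.4 15 0 0 -0.7;-3.2 20 0 0 -0.7;-4 24 0 0 -0.7;-4.4 25.8 0 0 -0.7;-4.4 25.8 0 0 -0.7;-4.4 25.8 0 0 -0.7",
)

```text
time_s: 37.62
position: [0.498, -0.1142, 0.187]
tool_rot: [[0.981, 0.194, -0.001], [0.194, -0.981, 0.001], [-0.001, -0.001, -1.0]]
ft_force: [0.9, -0.3, -3.8]
grip_width: 0.0204
gripper_force: 107.8
```

```bash
python3 - <<'E'
from strap import *
s=observe();print(s["position"],s["ft_force"],s["grip_width"],s["tool_rot"][:,0]);W=cam("wrist");S=cam("scene");T=cam("top");cv2.imwrite("pics/w8.png",W["pixels"])
cv2.imwrite("pics/s8.png",np.vstack([cv2.resize(S["pixels"][130:290,160:400],(600,400),interpolation=2),cv2.resize(T["pixels"][170:270,300:450],(300,200),interpolation=2).repeat(1,0) if 0 else cv2.copyMakeBorder(cv2.resize(T["pixels"][170:270,300:450],(300,200)),0,0,0,300,0)]))
for c in ["wrist","scene","top"]:
  for k in ["pin_top","mallet"]: print(c,k,[(np.array(r["point"]),round(r["score"],2)) for r in spotter.mark_of(k,c)[:2]])
E
```

```text
[ 0.498  -0.1142  0.187 ] [ 0.8964 -0.3494 -3.8174] 0.020412134328362447 [ 0.9811  0.1937 -0.0005]
wrist pin_top []
wrist mallet [(array([ 0.5533, -0.1036,  0.2055]), 0.77)]
scene pin_top [(array([ 0.5542, -0.1049,  0.1113]), 0.47), (array([ 0.5697, -0.2356,  0.0315]), 0.2)]
scene mallet [(array([ 0.5526, -0.1017,  0.2063]), 0.95)]
top pin_top [(array([ 0.5255,  0.3926, -0.0051]), 0.5)]
top mallet [(array([ 0.5558, -0.1013,  0.2067]), 0.62)]
```

View pics/s8.png

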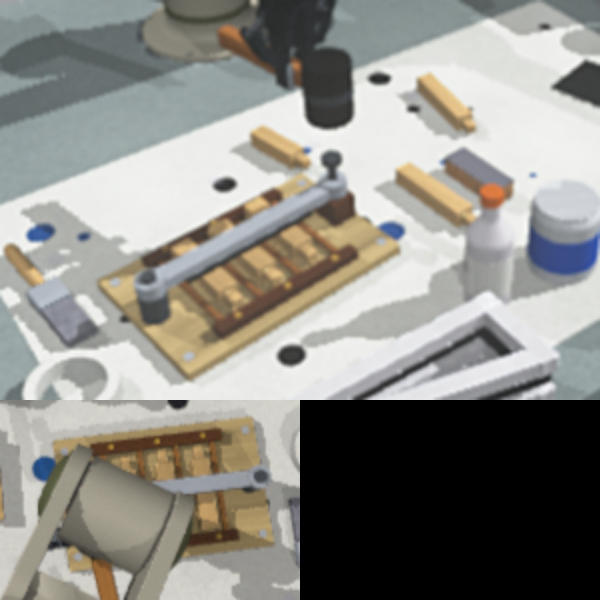

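The scene crop shows the strap shut over all three posts, with the pin still up at (332,160) and the mallet head above it.

Emit:
move_arm(
  series="0 0.2 2.5 0 -0.7;0 0.2 4.8 0 -0.7;0 0.2 5.5 0 -0.7;0 0.2 6.2 0 -0.7;0 0.2 6.8 0 -0.7;0 0.2 7.3 0 -0.7;0 0.2 7.6 0 -0.7;0 0.2 7.6 0 -0.7",
)

```text
time_s: 39.08
position: [0.4989, -0.1174, 0.1111]
tool_rot: [[0.981, 0.193, 0.001], [0.193, -0.981, -0.0], [0.001, 0.0, -1.0]]
ft_force: [0.2, 0.9, 0.2]
grip_width: 0.0206
gripper_force: 108.8
```

Emit:
move_arm(
  series="0 0 0.2 0 -0.7;0 0 0.3 0 -0.7;0 0 0.4 0 -0.7;0 0 0.5 0 -0.7",
)

```text
time_s: 39.58
position: [0.4988, -0.1174, 0.1063]
tool_rot: [[0.981, 0.193, 0.001], [0.193, -0.981, -0.0], [0.001, 0.0, -1.0]]
ft_force: [-1.3, -0.7, 4.5]
grip_width: 0.0205
gripper_force: 108.9
```

Emit:
move_arm(
  series="0 0 0.1 0 -0.7;0 0 0.1 0 -0.7;0 0 0.2 0 -0.7;0 0 0.2 0 -0.7",
)

```text
time_s: 40.08
position: [0.4987, -0.1175, 0.1052]
tool_rot: [[0.981, 0.193, 0.001], [0.193, -0.981, -0.001], [0.001, 0.001, -1.0]]
ft_force: [-6.4, 0.8, 12.7]
grip_width: 0.0204
gripper_force: 110.8
```

Emit:
move_arm(
  series="0 0 0.1 0 -0.7;0 0 0.1 0 -0.7",
)

```text
time_s: 40.33
position: [0.4986, -0.1175, 0.1049]
tool_rot: [[0.981, 0.193, 0.001], [0.193, -0.981, -0.001], [0.001, 0.001, -1.0]]
ft_force: [-9.3, 1.3, 21.0]
grip_width: 0.0206
gripper_force: 111.9
```

Emit:
move_arm(
  series="0 0 -1 0 -0.7;0 0 -4 0 -0.7;0 0 -8 0 -0.7;0 -4 -9 0 -0.7;0 -9 -9 0 -0.7;0 -9 -9 0 -0.7",
)

```text
time_s: 41.08
position: [0.48, -0.0263, 0.1927]
tool_rot: [[0.981, 0.196, -0.002], [0.196, -0.981, 0.001], [-0.002, -0.002, -1.0]]
ft_force: [1.2, -0.8, -4.2]
grip_width: 0.0205
gripper_force: 108.3
```

```bash
python3 - <<'E'
from strap import *
s=observe();print(s["position"],s["grip_width"]);W=cam("wrist");S=cam("scene");T=cam("top")
for c in ["wrist","scene","top"]:
  for k in ["pin_top","mallet"]: print(c,k,[(np.array(r["point"]),round(r["score"],2)) for r in spotter.mark_of(k,c)[:2]])
cv2.imwrite("pics/s9.png",np.hstack([cv2.resize(S["pixels"][180:230,260:320],(480,400),interpolation=2),W["pixels"][:,330:]]))
E
```

```text
[ 0.48   -0.0263  0.1927] 0.020455755694115046
wrist pin_top [(array([ 0.5551, -0.1009,  0.086 ]), 0.72)]
wrist mallet [(array([ 0.5347, -0.0139,  0.2117]), 0.9), (array([ 0.5563, -0.1092,  0.0506]), 0.35)]
scene pin_top [(array([ 0.5537, -0.1036,  0.0862]), 0.45)]
scene mallet [(array([ 0.5352, -0.0148,  0.2103]), 0.85)]
top pin_top [(array([ 0.5544, -0.1021,  0.0825]), 0.62)]
top mallet [(array([ 0.5398, -0.0155,  0.2123]), 0.75), (array([ 0.5607, -0.189 ,  0.0295]), 0.16)]
```

View pics/s9.png

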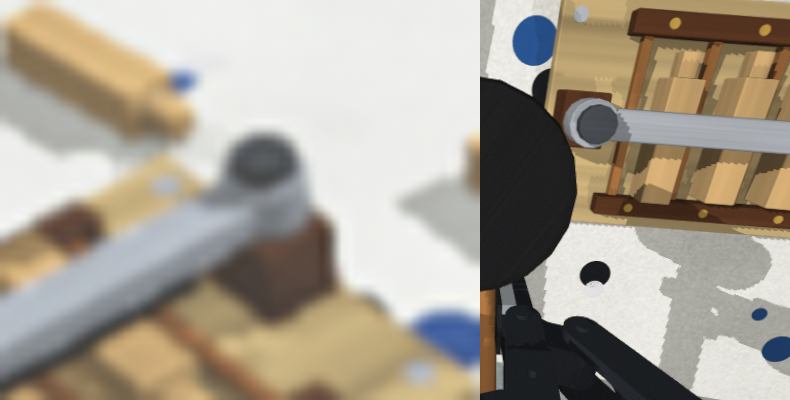

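The pin head now sits flush on the boss, at (262,160) in the left crop, and the measured top is 0.083–0.086 m, so it's home. I'll take the mallet back to its pad.

Emit:
move_arm(
  series="1.1 -6 0 0 -0.7;2.3 -12 0 0 -0.7;3.4 -18 0 0 -0.7;4.6 -24 0 0 -0.7;5.8 -30 0 0 -0.7;6.9 -36 0 0 -0.7;7.6 -39.6 0 0 -0.7;7.6 -39.6 4 0 -0.7",
)

```text
time_s: 42.52
position: [0.4805, 0.3773, 0.1546]
tool_rot: [[0.981, 0.196, 0.006], [0.196, -0.981, 0.004], [0.006, -0.002, -1.0]]
ft_force: [0.5, -0.4, -5.2]
grip_width: 0.0204
gripper_force: 109.1
```

Emit:
move_arm(
  series="0 0 4 0 -0.7;0 0 8 0 -0.7;0 0 9 0 -0.7;0 0 9 0 -0.7",
)

```text
time_s: 43.02
position: [0.48, 0.3743, 0.0636]
tool_rot: [[0.981, 0.192, 0.0], [0.192, -0.981, 0.0], [0.0, -0.0, -1.0]]
ft_force: [0.3, 0.1, -3.3]
grip_width: 0.0207
gripper_force: 108.6
```

```bash
python3 - <<'E'
from strap import *
s=observe();print(s["position"],s["ft_force"],togo(.477,.378,.0282,101.15))
W=cam("wrist");print([(np.array(r["point"]),round(r["score"],2)) for r in spotter.mark_of("mallet","wrist")[:2]])
E
```

```text
[0.48   0.3743 0.0636] [ 0.3385  0.1311 -3.2932] (array([-0.22, -0.42,  3.54]), np.float64(-0.1))
[(array([0.5343, 0.3868, 0.0827]), 0.61)]
```

Emit:
move_arm(
  series="-0.3 -0.4 1 0 -0.7;-0.3 -0.4 2.2 0 -0.7;-0.3 -0.4 3 0 -0.7;-0.3 -0.4 3.3 0 -0.7;-0.3 -0.4 3.5 0 -0.7;-0.3 -0.4 3.5 0 -0.7",
)

```text
time_s: 43.88
position: [0.476, 0.3776, 0.0284]
tool_rot: [[0.981, 0.193, 0.0], [0.193, -0.981, 0.0], [0.001, -0.0, -1.0]]
ft_force: [0.8, -0.6, -4.4]
grip_width: 0.0206
gripper_force: 108.9
```

```bash
python3 - <<'E'
from strap import *
s=observe();print(s["position"],s["ft_force"],s["wrist_torque"])
E
```

```text
[0.476  0.3776 0.0284] [ 0.7535 -0.5558 -4.3577] [ 0.0217  0.1449 -0.0371]
```

Not yet touching down; I'll ease it the rest of the way.

Emit:
move_arm(
  series="0 0 0.05 0 -0.7;0 0 0.1 0 -0.7;0 0 0.1 0 -0.7",
)

```text
time_s: 44.25
position: [0.4759, 0.3777, 0.0279]
tool_rot: [[0.981, 0.193, 0.001], [0.193, -0.981, 0.0], [0.001, -0.0, -1.0]]
ft_force: [-3.3, -2.6, 5.7]
grip_width: 0.0205
gripper_force: 110.2
```

Emit:
move_arm(
  series="0 0 0.05 0 -0.7;0 0 0.1 0 -0.7;0 0 0.1 0 -0.7",
)

```text
time_s: 44.62
position: [0.4758, 0.3777, 0.0278]
tool_rot: [[0.981, 0.193, 0.001], [0.193, -0.981, 0.0], [0.001, -0.0, -1.0]]
ft_force: [-6.9, -3.6, 14.0]
grip_width: 0.0205
gripper_force: 111.5
```

Emit:
move_arm(
  series="0 0 -0.15 0 -0.7;0 0 -0.15 0 -0.7;0 0 -0.15 0 -0.2;0 0 -0.15 0 0.2;0 0 -0.15 0 0.2;0 0 -3 0 0.2;0 0 -8 0 0.2;0 0 -13 0 0.2",
)

```text
time_s: 45.62
position: [0.4757, 0.3775, 0.1575]
tool_rot: [[0.981, 0.193, -0.0], [0.193, -0.981, -0.0], [-0.0, 0.0, -1.0]]
ft_force: [0.7, 0.2, -0.0]
grip_width: 0.0511
gripper_force: 0.0
```

Emit:
move_arm(
  series="-3 4 -4 0 0.2;-7 8 -10 0 0.2;-9 10 -12 0 0.2;-9 10 -12 0 0.2;-9 10 -12 0 0.2;-9 10 -12 0 0.2",
)

```text
time_s: 46.38
position: [0.4069, 0.2625, 0.2749]
tool_rot: [[0.981, 0.193, -0.002], [0.193, -0.981, -0.001], [-0.002, 0.0, -1.0]]
ft_force: [-0.1, 0.2, -0.0]
grip_width: 0.0515
gripper_force: 0.0
```

```bash
python3 - <<'E'
from strap import *
W=cam("wrist");S=cam("scene");T=cam("top")
cv2.imwrite("pics/f.png",np.vstack([cv2.resize(T["pixels"][90:330,130:490],(600,400)),np.hstack([cv2.resize(S["pixels"],(320,200)),cv2.resize(W["pixels"],(280,200))])]))
for c,k in [("wrist","mallet"),("top","mallet"),("top","pin_top"),("top","pad")]: print(c,k,[(np.array(r["point"]),round(r["score"],2)) for r in spotter.mark_of(k,c)[:2]])
for r in spotter.cut_out("post_a","top"): print(round(r["score"],2),rect(T,r["pixels"],.026))
E
```

```text
wrist mallet [(array([0.5303, 0.3892, 0.0455]), 0.9)]
top mallet [(array([0.5337, 0.3917, 0.0495]), 0.68)]
top pin_top [(array([ 0.5556, -0.1017,  0.0801]), 0.48), (array([ 0.5728, -0.2931,  0.0306]), 0.19)]
top pad [(array([ 0.5261,  0.3934, -0.0066]), 0.87)]
0.96 (array([0.5985, 0.0209]), 137.14117431640625, 25.179977416992188, 2.9369595050811768)
0.87 (array([ 0.5383, -0.299 ]), 50.83957290649414, 32.82943344116211, -0.47145843505859375)
0.84 (array([ 0.3869, -0.0887]), 100.12663269042969, 26.920429229736328, 10.580838203430176)
0.77 (array([0.4336, 0.1608]), 144.8170166015625, 32.34085464477539, -6.492759704589844)
0.72 (array([ 0.5245, -0.1903]), 57.3817138671875, 28.774927139282227, 6.365081310272217)
0.61 (array([ 0.5313, -0.2463]), 53.67548751831055, 29.956398010253906, -0.47669219970703125)
```

View pics/f.png

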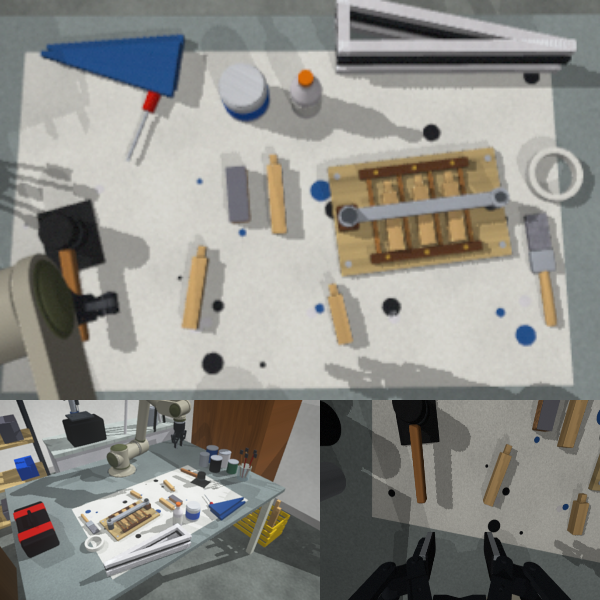

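The final view shows three posts under the shut strap (395–450, 210), the pin home at (347,213) and the mallet on its pad at (70,230). The one short and two long posts are out on the bench.

```bash
python3 -c "
from rig import order
print(order.close_job())"
```

```text
the job is handed in; nothing more can be done
None
```

The job is handed in: three 125 mm posts lie in the jig's lanes, with one short and two long posts out on the bench, the strap shut, the pin driven home and the mallet back on its pad.

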